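# Sort the bench leftovers after a repair

### The arm

A 6-joint arm with a two-finger parallel gripper is mounted at the origin on the work surface. World frame = base frame: x ahead of the robot, y to its left, z up, the work surface at z = 0. Lengths are in mm, angles in rad, forces in N, time in s.
With the tool pointing down it reaches from about 350 to 725 mm from the base axis. Payload 4.3 kg.
Tool frame: the origin (TCP) lies at the very end of the fingers, on their centre line; the grasp point (between the pads) lies tcp_to_grasp behind it (tcp_to_grasp is the distance from the TCP to the grasp point, in mm); z points along the fingers, y is the line along which they close (so a half turn about z gives the same grasp; the last joint's range is limited). The gripper opens to 85 mm and grips with 20 to 120 N. Pads are 22 mm wide; open, the fingers measure 114 mm over their backs; the gripper's body (76 mm by 85 mm) begins 54 mm behind the grasp point. The pads swing forward as they close: fully open they stand 13 mm farther back than shut.
Start: joints at [-1.331, 0.377, 0.081, 1.274, 0, 1.46], TCP at [197.071, -540.213, 231.329] pointing down, gripper open.
Joint ranges: [-2.72, 2.72], [-0.84, 1.66], [-1.02, 1.22], [-1.77, 2.12], [-1.37, 1.28], [-3.14, 3.14]. Speed limits (rad/s): [2.57, 2.57, 3.14, 3.14, 3.14, 3.14].

### API

Orientations are given as a rotation vector (axis times angle).
In Python, from station import * gives the robot as it stands.
- The arm moves only by the tool apply_moves, never from a script. Its argument "deltas" is a list of rows, each a list of 3 entries, a list of its own where there are three numbers: the shift along the world's x, y, z in units of 60 cm (1.0 is 60 cm), then the turn, a rotation vector about the world's x, y, z in units of 90 degrees (1.0 is 90 degrees), then the opening, from 0 (shut) to 1 (fully open). A call has 1 to 5 rows; each row is the pose to reach, as a shift and turn from the pose commanded when the call began; what a row does not reach only later rows make up. A row lasts 1/10 s, in which the tool goes at most 50 mm and 8.59 degrees, less where a joint would pass 70% of its speed; a pose out of reach is approached as far as the arm can. A call with a number of a shift or a turn outside -1 to 1 is refused whole. A call with a gripper value outside its range is refused whole. The fingers move at their own pace and stop on an object; "grip_force" is the grip in N (left out, the last holds). Time passes only in rows, so rows that repeat a pose let the fingers close. It gives the time, the measured TCP pose, the force, the opening and the grip force at its end, in the units of the state.
- observe(): the state, without advancing time (a new reading comes with each control period).
- capture(name): name is "scene" or "top" or "wrist"; returns a dict with "color" (400x640x3 uint8, blue, green, red), "range_z" (400x640 float32, mm along the optical axis (not along the pixel's ray), 0 where there is no reading), "camera_matrix" (3x3 intrinsics, pixels), "R" (3x3) and "t" (3): a world point X has camera coordinates R X + t. Camera axes: x right, y down, z forward; pixel columns grow to the right and rows downward; lengths in mm; the calibration is good to about 2 mm. The wrist camera is an equidistant fisheye: a pixel r from the principal point sees the ray r / f radians off the axis. A picture is of the moment at which its call begins.
- job_done(): hands the job in; it is judged then, once.
Trained networks look in a picture, given as the dict that the camera call returned (one of the last four; its "shot" number tells which), for a name from the list of things; names that differ only in an ending like _2 or _b are one class to them, and where a whole thing is asked for, a point or a joint stands for the part that bears it (a point fixed in the world has none). Each returns a list of dicts, best first, with "conf" (0 to 1); they miss things now and then, are a little off and sometimes report something else, mostly with a low value. They report only what shows in the picture. A call takes as long as a camera call. They do not tell look-alikes from the thing itself.
- spot_in(picture, name): "rect" ([centre column, centre row, width, height] in pixels, round what is visible of it).
The state is a dict: "time_s": time; "joint_positions": joint angles; "joint_velocities": joint speeds; "joint_torque": joint torques, N m; "tool_pos": TCP position; "eef_rot": TCP orientation; "contact_force": force on the tool from outside, world axes, zero at the start; "wrist_torque": the same for the moment, N m; "grip_width": finger opening in mm; "gripper_force": force on a finger pad.
Only numpy, scipy, OpenCV 4.12 (cv2) and the standard library are available. Lean on these libraries where they do the work, as an engineer would, in place of code of your own. Each camera call takes 0.05 s, during which the arm holds its last target. There are 200 camera calls.

### The job

Tidy up the four things left lying on the soldering bench: stand the black capacitor upright in the blue tray and the finned heat sink upright in the red tray, and lay the orange flush cutter flat in the black tool tray, along its length. Stand the yellow tip cassette in the rack, squarely in the gap between the green and the white one, without shifting or tipping those two.

Things in the scene. Friction and masses are not known exactly. Their poses are not given: they have to be found in the camera images.
- capacitor: Loose can capacitor to be sorted: upright black cylinder, 36 mm diameter, 50 mm tall, with an aluminium top carrying two small brass studs (6 mm more) and a white stripe down its side; about 70 g. Origin at the centre of its underside, z up.
- heatsink: Loose aluminium heat sink to be sorted: upright finned block, 44 mm (its x) x 30 mm (its y) x 40 mm tall, vertical fins on its +y side; about 90 g. Treat it as a solid block; pinch it across y. Origin at the centre of its underside, z up.
- cutter: Loose flush cutter to be put away, lying flat: 123 mm long along its x, steel jaws at +x (to +63 mm), two orange handles from x = -60 to +10 mm, parallel, 14 mm thick (high) and 38 mm wide in all over the pair (y = -19 to +19 mm); about 60 g. It balances close to x = -4 mm; pinch across both handles at x = 0. Origin on its underside, centred in y, z up.
- cassette: Loose soldering-tip cassette to be put away: closed yellow plastic box. Stands 50 mm tall on a 50 (its x) x 22 mm (its y) foot, with a black stripe on top; origin at the centre of its underside, z up; about 50 g.
- blue_tray: Shallow square open component tray of blue plastic, fixed to the bench: 94 x 94 mm outside, walls 5 mm thick, 24 mm high over all, inner floor 84 x 84 mm and 4 mm above the bench. Origin at the centre of its underside, z up. For the capacitor.
- red_tray: Shallow square open component tray of red plastic, fixed to the bench: 94 x 94 mm outside, walls 5 mm thick, 24 mm high over all, inner floor 84 x 84 mm and 4 mm above the bench. Origin at the centre of its underside, z up. For the heat sink.
- tool_tray: Shallow black tool tray with a rubber floor, fixed to the bench: 130 mm (its x) x 190 mm (its y, the long way) outside, rim 5 mm thick and 8 mm high over all, inner floor 120 x 180 mm and 3 mm above the bench. For the cutter. Origin at the centre of its underside, z up.
- rack: Aluminium rack fixed to the bench: base plate 74 (its x) x 89 mm (its y), top at 8 mm; end cheeks at both ends of y, 5 mm thick, 46 mm long, 45 mm high. Green and white cassettes stand inside the cheeks; the 32 mm gap (y) between them, centred on the origin, takes the yellow one, x along the rack's x. Open at both x ends: hold the cassette by its 50 mm length. Origin: centre of underside, z up.
- green_cassette: Loose green cassette standing in the rack on its +y side, to be left where it is. Stands 50 mm tall on a 50 (its x) x 22 mm (its y) foot, with a black stripe on top; origin at the centre of its underside, z up; about 90 g.
- white_cassette: Loose white cassette standing in the rack on its -y side, to be left where it is. Stands 50 mm tall on a 50 (its x) x 22 mm (its y) foot, with a black stripe on top; origin at the centre of its underside, z up; about 90 g.
Things that resemble listed ones, but are neither listed nor needed, are in the scene too. Leave any turquoise look-alike of the rack alone.

How it is judged (in metres and radians):
At the end, for the whole second after the job is handed in: Capacitor upright on the blue tray's floor, heat sink on the red's; cutter flat in the tool tray, within 45/32 mm (x/y) and 0.35 rad of its y; yellow cassette on the rack, within 12/10 mm, 0.25 rad; green and white moved under 10 mm; tilts under 0.15 rad; all at rest (x of capacitor in the frame of blue_tray between -0.028 and 0.028 m and y of capacitor in the frame of blue_tray between -0.028 and 0.028 m and z of capacitor in the frame of blue_tray between 0 and 0.009 m and angle between each of capacitor, heatsink, cutter, cassette, green_cassette, white_cassette's own z axis and vertical below 0.15 rad and linear speed of each of capacitor, heatsink, cutter, cassette, green_cassette, white_cassette below 0.02 m/s and x of heatsink in the frame of red_tray between -0.03 and 0.03 m and y of heatsink in the frame of red_tray between -0.03 and 0.03 m and z of heatsink in the frame of red_tray between 0 and 0.009 m and x of cutter in the frame of tool_tray between -0.045 and 0.045 m and y of cutter in the frame of tool_tray between -0.032 and 0.032 m and z of cutter in the frame of tool_tray between 0 and 0.008 m and angle between the x axis of cutter and the y axis of tool_tray, either way round below 0.35 rad and x of cassette in the frame of rack between -0.012 and 0.012 m and y of cassette in the frame of rack between -0.01 and 0.01 m and z of cassette in the frame of rack between 0.004 and 0.012 m and angle between the x axis of cassette and the x axis of rack, either way round below 0.25 rad and distance of each of green_cassette, white_cassette from where it was at the start of the episode below 0.01 m); the robot touches nothing.
It fails at once if the green cassette in the rack is shifted by 15 mm or tipped (distance of green_cassette from where it was at the start of the episode above 0.015 m or angle between green_cassette's own z axis and vertical above 0.3 rad).
It fails at once if the white cassette in the rack is shifted by 15 mm or tipped (distance of white_cassette from where it was at the start of the episode above 0.015 m or angle between white_cassette's own z axis and vertical above 0.3 rad).
It also fails if it takes over 125 s, if anything falls off the work surface, if the arm or the gripper's body presses on something with over 40 N, if the wrist force passes 120 N, or if a joint passes its speed limit or range.

## Working session

There is one attempt and no reset: what is moved stays moved. The work goes in short steps, Python scripts to look and compute and a tool call to move; the robot and the scene stay as the last step left them, time stands still between calls to the robot, and variables do not carry over. Pictures are saved under pics/ and viewed, at most 14 in all, crops included, and the job is handed in when it is done.

Besides the shell and the picture viewer there is one more tool, called after "Emit:" in YAML: its name, and indented under it one key for each argument. apply_moves: Moves the arm, as the interface text tells. Shifts and turns lie within -1 to 1; 1 stands for 60 cm of shift or 90 degrees of turn. Its arguments: {"type":"object","properties":{"deltas":{"type":"array"},"grip_force":{"type":"number"}},"required":["deltas"]}

```bash
ls; mkdir -p pics
cat > h.py <<'E'
from station import *
import numpy as np, cv2
def world(p):
    K=p["camera_matrix"];z=p["range_z"].astype(float);v,u=np.mgrid[:z.shape[0],:z.shape[1]]
    c=np.stack([(u-K[0,2])/K[0,0]*z,(v-K[1,2])/K[1,1]*z,z],-1)
    w=(c-p["t"])@p["R"]; w[z==0]=np.nan
    return w
E
python3 - <<'E'
from h import *
o=observe();print({k:(np.round(v,3).tolist()) for k,v in o.items()})
for n in("top","scene"):
    p=capture(n);cv2.imwrite(f"pics/{n}1.png",p["color"]);w=world(p)
    np.savez(f"{n}1.npz",w=w,c=p["color"])
    for t in "capacitor heatsink cutter cassette blue_tray red_tray tool_tray rack green_cassette white_cassette".split():
        for d in spot_in(p,t)[:3]:
            u,v,W,H=d["rect"];print(n,t,round(d["conf"],2),np.round(d["rect"]).astype(int).tolist(),np.round(w[int(min(v,399)),int(min(u,639))]).tolist())
E
```

```text
pics
{'time_s': 0.0, 'joint_positions': [-1.331, 0.378, 0.08, 1.274, 0.0, 1.461], 'joint_velocities': [-0.0, -0.0, -0.0, -0.0, 0.001, 0.0], 'joint_torque': [-0.001, -46.361, 26.987, 0.021, -0.0, -0.0], 'tool_pos': [196.904, -539.518, 230.35], 'eef_rot': [-3.092, -0.546, 0.0], 'contact_force': [-0.077, 0.303, 0.119], 'wrist_torque': [0.031, 0.037, 0.015], 'gripper_force': 0.0, 'grip_width': 85.382}
top capacitor 0.44 [423, 267, 14, 14] [382.0, -265.0, 51.0]
top cutter 0.5 [297, 241, 28, 32] [455.0, 109.0, 1.0]
top cassette 0.63 [201, 205, 38, 41] [566.0, 412.0, 8.0]
top cassette 0.51 [245, 268, 17, 15] [371.0, 258.0, 50.0]
top cassette 0.27 [378, 180, 69, 55] [656.0, -143.0, 2.0]
top blue_tray 0.95 [457, 214, 35, 35] [546.0, -384.0, 8.0]
top red_tray 0.8 [201, 204, 38, 33] [566.0, 416.0, 4.0]
top tool_tray 0.86 [377, 181, 71, 51] [653.0, -137.0, -0.0]
top tool_tray 0.72 [199, 205, 36, 37] [562.0, 417.0, 10.0]
top rack 0.92 [271, 139, 28, 27] [782.0, 201.0, 6.0]
top rack 0.56 [294, 184, 35, 36] [637.0, 125.0, 12.0]
top rack 0.56 [352, 282, 32, 26] [335.0, -61.0, 8.0]
top green_cassette 0.57 [286, 182, 16, 20] [629.0, 147.0, 56.0]
top white_cassette 0.69 [302, 176, 9, 19] [652.0, 99.0, 55.0]
scene capacitor 0.68 [191, 274, 21, 24] [402.0, -280.0, 43.0]
scene capacitor 0.67 [217, 350, 68, 63] [544.0, -379.0, 2.0]
scene heatsink 0.68 [270, 229, 22, 22] [475.0, -89.0, 36.0]
scene cutter 0.64 [307, 188, 44, 14] [469.0, 94.0, 15.0]
scene cassette 0.59 [311, 139, 12, 25] [385.0, 250.0, 41.0]
scene blue_tray 0.65 [215, 350, 68, 62] [541.0, -384.0, 5.0]
scene red_tray 0.83 [390, 136, 43, 33] [561.0, 423.0, 2.0]
scene rack 0.96 [436, 204, 40, 36] [782.0, 208.0, 9.0]
scene rack 0.59 [370, 209, 27, 26] [656.0, 82.0, 42.0]
scene green_cassette 0.81 [374, 191, 23, 18] [639.0, 140.0, 49.0]
```

Run:
```python
from h import *
c=cv2.imread("pics/top1.png")[110:310,160:500];cv2.imwrite("pics/t1c.png",cv2.resize(c,(800,470),interpolation=cv2.INTER_CUBIC))
```

```text
(no output)
```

View pics/t1c.png

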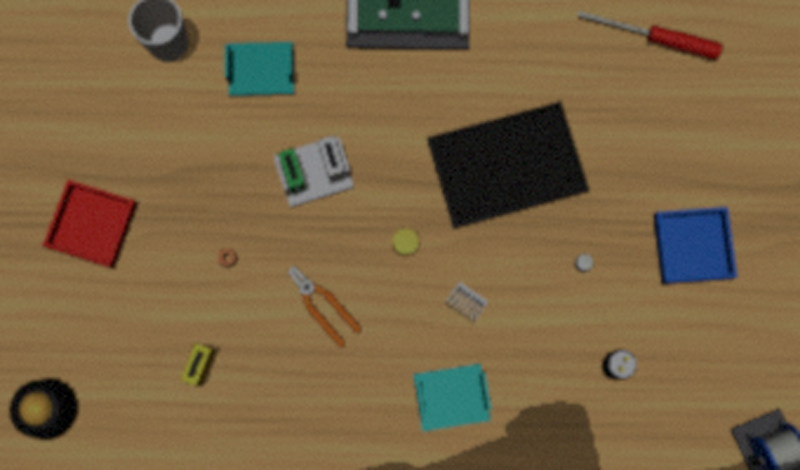

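View pics/scene1.png

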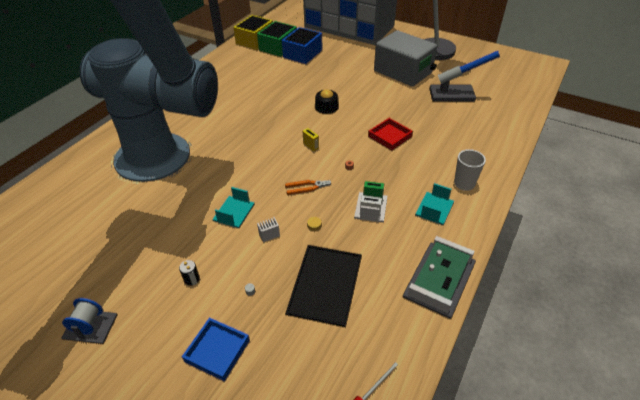

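The top crop (scale 2.353, offset 160,110) shows the cutter at (325,305), cassette at (198,365), heat sink at (467,300), capacitor at (620,365). It also shows the rack with green and white at (313,172), and the red, black and blue trays at (90,225), (508,165) and (695,245). The turquoise look-alikes are at (260,70) and (452,397). The scene view agrees.

```bash
cat >> h.py <<'E'
def toz(p,uv,z):
    K=p["camera_matrix"];uv=np.asarray(uv,float).reshape(-1,2)
    d=np.c_[(uv[:,0]-K[0,2])/K[0,0],(uv[:,1]-K[1,2])/K[1,1],np.ones(len(uv))]@p["R"]
    C=-p["R"].T@p["t"]
    return (C+d*((z-C[2])/d[:,2])[:,None])[:,:2]
S=6
def seg(p,box,z,f,show=None):
    x0,x1,y0,y1=box
    im=cv2.resize(p["color"][y0:y1,x0:x1],None,fx=S,fy=S,interpolation=cv2.INTER_CUBIC)
    hsv=cv2.cvtColor(im,cv2.COLOR_BGR2HSV).astype(int)
    m=f(hsv[...,0],hsv[...,1],hsv[...,2]).astype(np.uint8)
    n,l,s,_=cv2.connectedComponentsWithStats(m);k=1+np.argmax(s[1:,4]);m=(l==k)
    v,u=np.nonzero(m)
    P=toz(p,np.c_[x0+(u+.5)/S-.5,y0+(v+.5)/S-.5],z).astype(np.float32)
    (c,wh,a)=cv2.minAreaRect(P)
    return np.round(c,1),np.round(wh,1),round(a,1),np.round(P.mean(0),1),P
E
python3 - <<'E'
from h import *
p=capture("top");w=world(p)
print(-p["R"].T@p["t"])
hsv=cv2.cvtColor(p["color"],cv2.COLOR_BGR2HSV)
for n,(u,v) in dict(wood=(330,230),green=(284,183),white=(299,172),orange=(297,245),yel=(243,266),sink=(358,237),cap=(423,267)).items(): print(n,hsv[v,u])
T={"red":((175,225,180,230),24,lambda h,s,v:((h<5)|(h>172))&(s>130)),
"blue":((430,480,190,240),24,lambda h,s,v:(h>100)&(h<130)&(s>110)),
"tool":((335,415,145,210),6,lambda h,s,v:v<40),
"rackplate":((272,315,162,202),8,lambda h,s,v:(s<60)&(v>60)),
"green":((272,315,162,202),58,lambda h,s,v:(h>45)&(h<85)&(s>100)),
"yellow":((232,258,250,282),50,lambda h,s,v:(h>22)&(h<36)&(s>150)),
"cutter":((278,316,218,262),10,lambda h,s,v:(h<13)&(s>160)),
"cuttersteel":((278,316,218,262),10,lambda h,s,v:(s<80)),
"sink":((345,372,225,250),40,lambda h,s,v:(s<70)),
"captop":((410,438,252,280),50,lambda h,s,v:(s<80)&(v>90)),
}
for n,(b,z,f) in T.items():
    r=seg(p,b,z,f);print(n,r[:4])
for n,b,lo in(("sink",(345,372,225,250),25),("cap",(410,438,252,280),30),("yellow",(232,258,250,282),35),("gw",(272,315,162,202),40)):
    W=w[b[2]:b[3],b[0]:b[1]];m=(W[...,2]>lo).astype(np.uint8)
    k,l=cv2.connectedComponents(m)
    for i in range(1,k):
        P=W[l==i]
        if len(P)>10: print(n,len(P),np.round(P.mean(0),1),[np.round(q,1) for q in cv2.minAreaRect(P[:,:2].astype(np.float32))])
E
```

```text
[ 306.97897471   26.70659675 1404.09401656]
wood [ 18 124 134]
green [60 66 31]
white [30  6 42]
orange [ 12 189 116]
yel [ 30 138  83]
sink [ 20  69 133]
cap [ 26  83 120]
red (array([560.2, 416.8]), array([97.2, 92.1]), 73.4, array([560.1, 417. ], dtype=float32))
blue (array([ 543.8, -376.6]), array([92.9, 96.4]), 5.4, array([ 543.6, -376.7], dtype=float32))
tool (array([ 653.2, -134.1]), array([126.4, 186.2]), 16.4, array([ 652.8, -134. ], dtype=float32))
rackplate (array([640.4, 125.3]), array([77.7, 93.6]), 19.8, array([640.1, 119.7], dtype=float32))
green (array([629. , 150.7]), array([54.6, 20.1]), 18.3, array([629.6, 151. ], dtype=float32))
yellow (array([377.4, 262.7]), array([27.3, 50.8]), 71.4, array([377.4, 262.6], dtype=float32))
cutter (array([471.9, 101.2]), array([12. ,  6.5]), 40.2, array([472., 101.], dtype=float32))
cuttersteel (array([490. , 139.5]), array([44.2, 21.4]), 46.4, array([490.4, 138.2], dtype=float32))
sink (array([464.5, -77.7]), array([45.9, 31.1]), 55.8, array([465.6, -78.6], dtype=float32))
captop (array([ 386.3, -273.4]), array([34. , 34.6]), 51.9, array([ 386.1, -273.2], dtype=float32))
sink 84 [464.2 -79.9  39. ] [array([462.3, -78.6]), array([43.2, 30.6]), np.float64(56.8)]
cap 130 [ 384.3 -271.6   49.3] [array([ 385. , -273.8]), array([34. , 36.9]), np.float64(18.6)]
yellow 139 [375.9 262.7  49.2] [array([376.5, 264.1]), array([23. , 49.9]), np.float64(70.5)]
gw 151 [646.4  96.4  54.8] [array([647.8,  96.1]), array([51.8, 28.4]), np.float64(16.9)]
gw 150 [628.  152.5  55.2] [array([629. , 153.5]), array([51.3, 28.2]), np.float64(19.8)]
```

Run:
```python
from h import *
import station
print([x for x in dir(station) if x[0]!='_'], getattr(station,'tcp_to_grasp',None))
p=capture("top")
b=(278,316,218,262)
for hh,ss in((15,150),(15,165),(14,150)):
    for z in (12,):
        print(hh,ss,seg(p,b,z,lambda h,s,v:((h<=hh)&(s>ss))|(s<85))[:4], seg(p,b,z,lambda h,s,v:(h<=hh)&(s>ss))[:4])
im=cv2.resize(p["color"][215:265,272:322],None,fx=11,fy=11,interpolation=cv2.INTER_CUBIC)
cv2.imwrite("pics/cut.png",im)
for n,(b,z) in {"handle1":((297.5,234.5),12)}.items(): pass
```

```text
['MotionError', 'capture', 'job_done', 'observe', 'spot_in', 'tcp_to_grasp'] 18.700000000000003
15 150 (array([455.7,  88.1]), array([83.8, 13.7]), 44.9, array([454.7,  87.6], dtype=float32)) (array([455.7,  88.1]), array([83.8, 13.7]), 44.9, array([454.7,  87.6], dtype=float32))
15 165 (array([437.1, 108.5]), array([82.5, 11.9]), 39.0, array([436.7, 108. ], dtype=float32)) (array([437.1, 108.5]), array([82.5, 11.9]), 39.0, array([436.7, 108. ], dtype=float32))
14 150 (array([456.,  88.]), array([83.4, 13.4]), 45.0, array([453.8,  86.7], dtype=float32)) (array([456.,  88.]), array([83.4, 13.4]), 45.0, array([453.8,  86.7], dtype=float32))
```

View pics/cut.png

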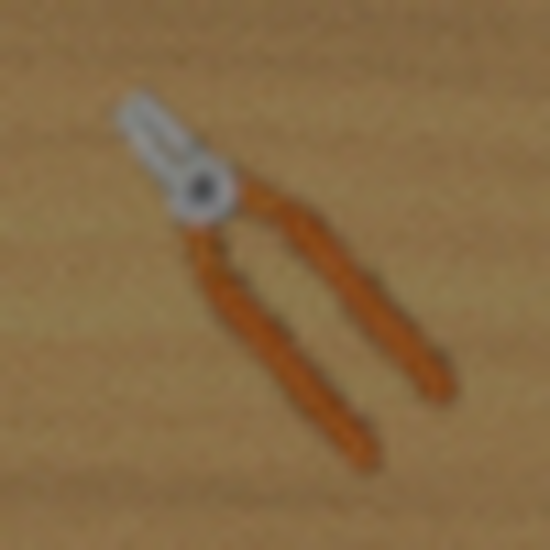

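The cutter's jaw tip is at crop (130,93), which is px (283.8,223.5). Its handle ends are centred at (403,430), and the handles run parallel at about 39°.

Run:
```python
from h import *
p=capture("top")
q=np.array([[130,93],[403,430],[220,280],[360,455],[300,220],[440,388],[203,187]])/11-.45+[272,215]
P=toz(p,q,10);print(np.round(P,1))
a=lambda d:np.degrees(np.arctan2(d[1],d[0]))
print(a(P[0]-P[1]),a(P[2]-P[3]),a(P[4]-P[5]),np.linalg.norm(P[0]-P[1]),P[1]+(P[0]-P[1])*60/123)
```

```text
[[509.5 151.9]
 [416.   73. ]
 [457.  125.1]
 [408.9  84.8]
 [474.2 103.2]
 [427.8  63. ]
 [483.1 130.6]]
40.167324459558024 39.899136538941995 40.86868034508499 122.338136275604 [461.58180205 111.52171225]
```

Emit:
apply_moves:
  deltas:
    - [[0.157, 0.2225, -0.1], [0, 0, 0], 1]
    - [[0.157, 0.2225, -0.1], [0, 0, 0], 1]
    - [[0.157, 0.2225, -0.1], [0, 0, 0], 1]
    - [[0.157, 0.2225, -0.1], [0, 0, 0], 1]
    - [[0.157, 0.2225, -0.1], [0, 0, 0], 1]
  grip_force: 30

```text
time_s: 1.75
tool_pos: [291.9, -402.9, 170.0]
eef_rot: [-3.089, -0.552, 0.001]
contact_force: [-0.3, -0.5, 0.1]
grip_width: 85.2
gripper_force: 0.0
```

Emit:
apply_moves:
  deltas:
    - [[0.157, 0.2225, -0.1], [0, 0, 0], 1]
    - [[0.157, 0.2225, -0.1], [0, 0, 0], 1]
    - [[0.157, 0.2225, -0.1], [0, 0, 0], 1]
    - [[0.157, 0.2225, -0.1], [0, 0, 0], 1]
    - [[0.157, 0.2225, -0.1], [0, 0, 0], 1]

```text
time_s: 2.25
tool_pos: [385.9, -271.5, 110.5]
eef_rot: [-3.091, -0.552, 0.001]
contact_force: [-1.3, -0.5, -0.2]
grip_width: 85.7
gripper_force: 0.0
```

Emit:
apply_moves:
  deltas:
    - [[0, 0, -0.08], [0, 0, 0], 1]
    - [[0, 0, -0.16], [0, 0, 0], 1]
    - [[0, 0, -0.16], [0, 0, 0], 1]
    - [[0, 0, -0.16], [0, 0, 0], 0.3]
    - [[0, 0, -0.16], [0, 0, 0], 0.3]

```text
time_s: 2.75
tool_pos: [386.8, -275.6, 17.7]
eef_rot: [3.091, 0.544, 0.003]
contact_force: [0.6, 0.7, -0.1]
grip_width: 59.2
gripper_force: 0.0
```

Emit:
apply_moves:
  deltas:
    - [[0, 0, 0], [0, 0, 0], 0.2]
    - [[0, 0, 0], [0, 0, 0], 0.2]
    - [[0, 0, 0], [0, 0, 0], 0.2]
    - [[0, 0, 0], [0, 0, 0], 0.2]
    - [[0, 0, 0], [0, 0, 0], 0.2]

```text
time_s: 3.25
tool_pos: [387.0, -275.0, 17.7]
eef_rot: [3.089, 0.546, 0.004]
contact_force: [0.2, -0.5, 6.5]
grip_width: 35.3
gripper_force: 29.3
```

Emit:
apply_moves:
  deltas:
    - [[0, 0, 0.07], [0, 0, 0], 0.2]
    - [[0, 0, 0.13], [0, 0, 0], 0.2]
    - [[0, 0, 0.13], [0, 0, 0], 0.2]
    - [[0.07, -0.045, 0.13], [0, 0, 0], 0.2]
    - [[0.14, -0.09, 0.13], [0, 0, 0], 0.2]

```text
time_s: 3.75
tool_pos: [468.8, -326.5, 93.5]
eef_rot: [-3.093, -0.546, 0.002]
contact_force: [0.4, -1.7, -1.0]
grip_width: 35.1
gripper_force: 30.6
```

Emit:
apply_moves:
  deltas:
    - [[0.061, -0.04, 0], [0, 0, 0], 0.2]
    - [[0.122, -0.08, 0], [0, 0, 0], 0.2]
    - [[0.122, -0.08, 0], [0, 0, 0], 0.2]
    - [[0.122, -0.08, -0.05], [0, 0, 0], 0.2]
    - [[0.122, -0.08, -0.08], [0, 0, 0], 0.2]

```text
time_s: 4.25
tool_pos: [542.2, -374.9, 43.8]
eef_rot: [-3.093, -0.547, 0.001]
contact_force: [-1.3, -0.2, -1.4]
grip_width: 35.4
gripper_force: 30.6
```

Emit:
apply_moves:
  deltas:
    - [[0.002, -0.002, -0.02], [0, 0, 0], 0.2]
    - [[0.002, -0.002, -0.035], [0, 0, 0], 0.2]
    - [[0.002, -0.002, -0.0425], [0, 0, 0], 0.2]
    - [[0.002, -0.002, -0.0425], [0, 0, 0], 0.2]
    - [[0.002, -0.002, -0.0425], [0, 0, 0], 0.2]

```text
time_s: 4.75
tool_pos: [544.0, -376.5, 22.4]
eef_rot: [3.092, 0.547, 0.002]
contact_force: [-3.3, 3.0, 9.9]
grip_width: 35.1
gripper_force: 31.6
```

Emit:
apply_moves:
  deltas:
    - [[0, 0, 0], [0, 0, 0], 0.55]
    - [[0, 0, 0], [0, 0, 0], 0.55]
    - [[0, 0, 0], [0, 0, 0], 0.55]
    - [[0, 0, 0.04], [0, 0, 0], 0.55]
    - [[0, 0, 0.12], [0, 0, 0], 0.55]

```text
time_s: 5.25
tool_pos: [540.9, -374.0, 87.8]
eef_rot: [-3.086, -0.545, 0.01]
contact_force: [-0.1, -0.6, -0.8]
grip_width: 46.9
gripper_force: 0.0
```

Emit:
apply_moves:
  deltas:
    - [[0, 0, 0.03], [0, 0, 0], 0.8]
    - [[-0.067, 0.248, 0.03], [0, 0, 0.2], 1]
    - [[-0.067, 0.248, 0.03], [0, 0, 0.2], 1]
    - [[-0.067, 0.248, 0.03], [0, 0, 0.2], 1]
    - [[-0.067, 0.248, 0.03], [0, 0, 0.2], 1]

```text
time_s: 5.75
tool_pos: [499.7, -221.3, 108.6]
eef_rot: [-2.962, -1.029, 0.006]
contact_force: [-0.2, -0.6, 0.1]
grip_width: 85.7
gripper_force: 0.0
```

Emit:
apply_moves:
  deltas:
    - [[-0.067, 0.2485, -0.016], [0, 0, 0.205], 1]
    - [[-0.067, 0.2485, -0.016], [0, 0, 0.205], 1]
    - [[-0.067, 0.2485, -0.016], [0, 0, 0.205], 1]
    - [[-0.067, 0.2485, -0.016], [0, 0, 0.205], 1]
    - [[-0.067, 0.2485, -0.016], [0, 0, 0.205], 1]

```text
time_s: 6.25
tool_pos: [463.5, -77.8, 100.3]
eef_rot: [2.765, 1.489, -0.0]
contact_force: [0.6, -0.6, 0.6]
grip_width: 85.4
gripper_force: 0.0
```

Run:
```python
from h import *
p=capture("wrist");cv2.imwrite("pics/w1.png",p["color"])
o=observe();print(np.round(o["tool_pos"],1),np.round(o["joint_positions"],2))
p=capture("top")
print(seg(p,(345,372,225,250),40,lambda h,s,v:(s<70))[:4])
```

```text
[464.4 -79.  100.6] [-0.3   0.26 -0.45  0.87 -0.    1.85]
(array([466.2, -77.3]), array([75.2, 82. ]), 0.9, array([464.8, -80.2], dtype=float32))
```

View pics/w1.png

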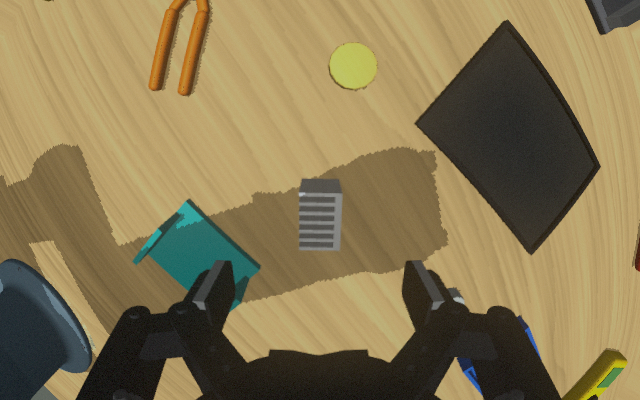

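The wrist view shows the heat sink at (320,215), square to and centred between the fingers.

Emit:
apply_moves:
  deltas:
    - [[0, 0, -0.08], [0, 0, 0], 1]
    - [[0, 0, -0.142], [0, 0, 0], 1]
    - [[0, 0, -0.142], [0, 0, 0], 1]
    - [[0, 0, -0.142], [0, 0, 0], 0.2]
    - [[0, 0, -0.142], [0, 0, 0], 0.2]

```text
time_s: 6.85
tool_pos: [465.5, -79.8, 16.8]
eef_rot: [2.766, 1.484, 0.004]
contact_force: [-0.3, 0.8, 0.6]
grip_width: 59.0
gripper_force: 0.0
```

Emit:
apply_moves:
  deltas:
    - [[0, 0, 0], [0, 0, 0], 0.15]
    - [[0, 0, 0], [0, 0, 0], 0.15]
    - [[0, 0, 0], [0, 0, 0], 0.15]
    - [[0, 0, 0], [0, 0, 0], 0.15]
    - [[0, 0, 0], [0, 0, 0], 0.15]

```text
time_s: 7.35
tool_pos: [465.2, -79.1, 16.7]
eef_rot: [2.765, 1.485, 0.004]
contact_force: [-0.6, 0.1, 7.2]
grip_width: 29.4
gripper_force: 30.7
```

Emit:
apply_moves:
  deltas:
    - [[0, 0, 0.075], [0, 0, 0], 0.15]
    - [[0, 0, 0.15], [0, 0, 0], 0.15]
    - [[0.045, 0.23, 0.15], [0, 0, 0], 0.15]
    - [[0.045, 0.23, 0.15], [0, 0, 0], 0.15]
    - [[0.045, 0.23, 0.15], [0, 0, 0], 0.15]

```text
time_s: 7.85
tool_pos: [491.1, 61.4, 106.1]
eef_rot: [2.767, 1.486, 0.003]
contact_force: [0.4, 0.1, -1.1]
grip_width: 29.5
gripper_force: 30.6
```

Emit:
apply_moves:
  deltas:
    - [[0.07, 0.36, 0], [0, 0, 0.188], 0.15]
    - [[0.07, 0.36, 0], [0, 0, 0.188], 0.15]
    - [[0.07, 0.36, 0], [0, 0, 0.188], 0.15]
    - [[0.07, 0.36, 0], [0, 0, 0.188], 0.15]
    - [[0.07, 0.36, 0], [0, 0, 0.188], 0.15]

```text
time_s: 8.35
tool_pos: [532.8, 280.1, 105.4]
eef_rot: [-2.514, -1.883, -0.004]
contact_force: [0.2, 0.1, -1.6]
grip_width: 29.6
gripper_force: 30.6
```

Emit:
apply_moves:
  deltas:
    - [[0.046, 0.237, 0], [0, 0, 0], 0.15]
    - [[0.046, 0.237, 0], [0, 0, 0], 0.15]
    - [[0.046, 0.237, 0], [0, 0, 0], 0.15]
    - [[0.046, 0.237, 0], [0, 0, 0], 0.15]
    - [[0.046, 0.237, -0.06], [0, 0, 0], 0.15]

```text
time_s: 8.85
tool_pos: [563.8, 421.7, 74.0]
eef_rot: [2.515, 1.88, 0.018]
contact_force: [1.9, 0.8, -0.5]
grip_width: 29.1
gripper_force: 30.7
```

Emit:
apply_moves:
  deltas:
    - [[0, 0, -0.04], [0, 0, 0], 0.15]
    - [[0, 0, -0.07], [0, 0, 0], 0.15]
    - [[0, 0, -0.083], [0, 0, 0], 0.15]
    - [[0, 0, -0.083], [0, 0, 0], 0.15]
    - [[0, 0, -0.083], [0, 0, 0], 0.15]

```text
time_s: 9.35
tool_pos: [559.7, 417.1, 21.0]
eef_rot: [2.519, 1.877, -0.0]
contact_force: [-3.5, -2.6, 5.5]
grip_width: 29.4
gripper_force: 32.3
```

Emit:
apply_moves:
  deltas:
    - [[0, 0, 0], [0, 0, 0], 0.48]
    - [[0, 0, 0], [0, 0, 0], 0.48]
    - [[0, 0, 0], [0, 0, 0], 0.48]
    - [[0, 0, 0.05], [0, 0, 0], 0.48]
    - [[0, 0, 0.13], [0, 0, 0], 0.48]

```text
time_s: 9.85
tool_pos: [557.1, 415.8, 93.5]
eef_rot: [-2.518, -1.877, 0.014]
contact_force: [0.7, 0.0, 0.4]
grip_width: 40.8
gripper_force: 0.0
```

Emit:
apply_moves:
  deltas:
    - [[0, 0, 0.038], [0, 0, 0], 0.8]
    - [[-0.153, -0.1285, 0.038], [0, 0, -0.027], 1]
    - [[-0.153, -0.1285, 0.038], [0, 0, -0.027], 1]
    - [[-0.153, -0.1285, 0.038], [0, 0, -0.027], 1]
    - [[-0.153, -0.1285, 0.038], [0, 0, -0.027], 1]

```text
time_s: 10.35
tool_pos: [464.8, 338.3, 119.5]
eef_rot: [-2.558, -1.823, 0.006]
contact_force: [0.3, 0.1, 0.6]
grip_width: 85.6
gripper_force: 0.0
```

Emit:
apply_moves:
  deltas:
    - [[-0.153, -0.129, 0], [0, 0, 0], 1]
    - [[-0.153, -0.129, 0], [0, 0, 0], 1]
    - [[-0.153, -0.129, 0], [0, 0, 0], 1]
    - [[-0.153, -0.129, 0], [0, 0, 0], 1]
    - [[-0.153, -0.129, 0], [0, 0, 0], 1]

```text
time_s: 10.85
tool_pos: [378.6, 264.3, 120.8]
eef_rot: [2.558, 1.824, 0.006]
contact_force: [0.7, 0.6, 0.5]
grip_width: 85.6
gripper_force: 0.0
```

```bash
cat >> h.py <<'E'
def wtoz(p,uv,z):
    K=p["camera_matrix"];uv=np.asarray(uv,float).reshape(-1,2)
    d=uv-K[:2,2];f=K[0,0];r=np.hypot(*d.T)+1e-9;th=r/f
    d=np.c_[d/r[:,None]*np.sin(th)[:,None],np.cos(th)]@p["R"]
    C=-p["R"].T@p["t"]
    return (C+d*((z-C[2])/d[:,2])[:,None])[:,:2]
E
python3 - <<'E'
from h import *
p=capture("wrist");np.save("w2.npy",{k:p[k] for k in("camera_matrix","R","t")},allow_pickle=True)
cv2.imwrite("pics/w2.png",p["color"]);print(p["camera_matrix"].round(1).tolist(),(-p["R"].T@p["t"]).round(1))
o=observe();print(np.round(o["tool_pos"],1),np.round(o["eef_rot"],3))
E
```

```text
[[309.7, 0.0, 318.1], [0.0, 309.7, 202.5], [0.0, 0.0, 1.0]] [406.  341.2 263.4]
[379.1 264.6 120.9] [2.557 1.824 0.006]
```

View pics/w2.png

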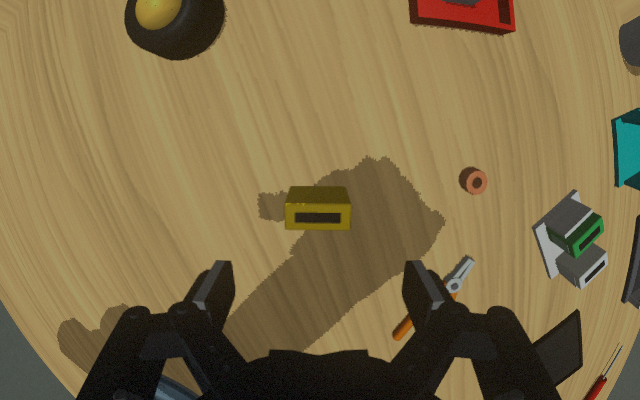

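The yellow cassette's top face is at (285–351, 204–230), with its stripe centred at (318,217). It sits square between the fingers.

Run:
```python
from h import *
p=np.load("w2.npy",allow_pickle=True).item()
P=wtoz(p,[[285.5,204],[350,204],[351,229],[286,230],[318,217]],50);print(P.round(1),P[:4].mean(0).round(1))
d=P[1]-P[0];print(np.degrees(np.arctan2(d[1],d[0])),np.linalg.norm(d),np.linalg.norm(P[3]-P[0]))
```

```text
[[360.4 280. ]
 [404.9 264.6]
 [399.8 245.3]
 [353.3 260.5]
 [379.5 262.6]] [379.6 262.6]
-19.058077417377937 47.12479185840161 20.711567110541527
```

Run:
```python
from h import *
p=capture("wrist");K=p["camera_matrix"];z=p["range_z"];R,t=p["R"],p["t"]
v,u=np.mgrid[:400,:640];d=np.dstack([u-K[0,2],v-K[1,2]]);r=np.hypot(d[...,0],d[...,1])+1e-9;th=r/K[0,0]
c=np.dstack([d/r[...,None]*np.tan(th)[...,None]*z[...,None],z]);w=(c-t)@R
for uv in((318,217),(295,222),(340,222),(318,195),(318,260),(400,150)):print(uv,w[uv[1],uv[0]].round(1),z[uv[1],uv[0]])
hsv=cv2.cvtColor(p["color"],cv2.COLOR_BGR2HSV)
W=w[170:245,260:375];m=W[...,2]>42
P=W[m];print(len(P),P.mean(0),[np.round(q,1) for q in cv2.minAreaRect(P[:,:2].astype(np.float32))])
vv,uu=np.nonzero(m);print(uu.min()+260,uu.max()+260,vv.min()+170,vv.max()+170)
```

```text
(318, 217) [379.9 262.8  49.5] 229.19887
(295, 222) [362.5 264.7  49.8] 230.12686
(340, 222) [394.3 254.8  52.6] 227.27718
(318, 195) [383.3 272.2  26.8] 247.60399
(318, 260) [359.3 202.4   0.4] 296.15292
(400, 150) [462.1 280.2   0. ] 262.58798
1997 [379.65659703 265.25070119  52.44382376] [array([389.9, 297.1]), array([94.6, 50.3]), np.float64(71.9)]
260 373 170 244
```

Emit:
apply_moves:
  deltas:
    - [[0.001, -0.003, -0.08], [0, 0, 0], 1]
    - [[0.001, -0.003, -0.15], [0, 0, 0], 1]
    - [[0.001, -0.003, -0.175], [0, 0, 0], 1]
    - [[0.001, -0.003, -0.175], [0, 0, 0], 0.5]
    - [[0.001, -0.003, -0.175], [0, 0, 0], 0.45]

```text
time_s: 11.45
tool_pos: [378.5, 262.3, 15.3]
eef_rot: [2.558, 1.824, 0.001]
contact_force: [-0.3, 0.1, 0.8]
grip_width: 58.9
gripper_force: 0.0
```

Emit:
apply_moves:
  deltas:
    - [[0, 0, 0], [0, 0, 0], 0.4]
    - [[0, 0, 0], [0, 0, 0], 0.4]
    - [[0, 0, 0], [0, 0, 0], 0.4]
    - [[0, 0, 0], [0, 0, 0], 0.4]
    - [[0, 0, 0.04], [0, 0, 0], 0.4]

```text
time_s: 11.95
tool_pos: [375.0, 260.3, 37.5]
eef_rot: [-2.557, -1.823, 0.007]
contact_force: [-0.8, -0.9, -0.2]
grip_width: 49.4
gripper_force: 31.9
```

Emit:
apply_moves:
  deltas:
    - [[0, 0, 0.08], [0, 0, 0], 0.4]
    - [[0, 0, 0.16], [0, 0, 0], 0.4]
    - [[0.1365, -0.0713, 0.185], [0, 0, 0.2], 0.4]
    - [[0.1365, -0.0713, 0.185], [0, 0, 0.2], 0.4]
    - [[0.1365, -0.0713, 0.185], [0, 0, 0.2], 0.4]

```text
time_s: 12.45
tool_pos: [464.9, 217.1, 152.0]
eef_rot: [2.24, 2.196, 0.009]
contact_force: [-1.3, 0.9, -0.8]
grip_width: 49.6
gripper_force: 31.9
```

Emit:
apply_moves:
  deltas:
    - [[0.3, -0.156, 0], [0, 0, 0.211], 0.4]
    - [[0.3, -0.156, 0], [0, 0, 0.211], 0.4]
    - [[0.3, -0.156, 0], [0, 0, 0.211], 0.4]
    - [[0.3, -0.156, 0], [0, 0, 0.211], 0.4]
    - [[0.3, -0.156, 0], [0, 0, 0.211], 0.4]

```text
time_s: 12.95
tool_pos: [643.0, 121.7, 148.2]
eef_rot: [1.853, 2.535, -0.0]
contact_force: [-0.0, 0.2, 0.2]
grip_width: 49.8
gripper_force: 31.9
```

Run:
```python
from h import *
p=capture("wrist");np.save("w3.npy",{k:p[k] for k in("camera_matrix","R","t")},allow_pickle=True)
cv2.imwrite("pics/w3.png",p["color"]);o=observe();print(np.round(o["tool_pos"],1),np.round(o["eef_rot"],3),o["time_s"])
```

```text
[640.7 123.1 148.4] [-1.852e+00 -2.537e+00  1.000e-03] 13.0
```

View pics/w3.png

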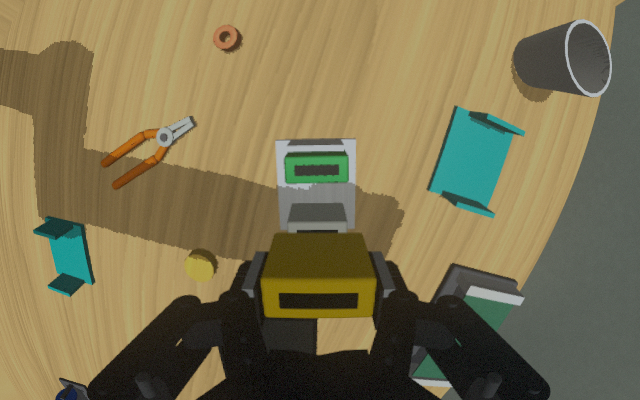

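Run:
```python
import cv2
c=cv2.imread("pics/w3.png")[130:242,260:372];cv2.imwrite("pics/w3c.png",cv2.resize(c,(560,560),interpolation=cv2.INTER_CUBIC))
```

```text
(no output)
```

View pics/w3c.png

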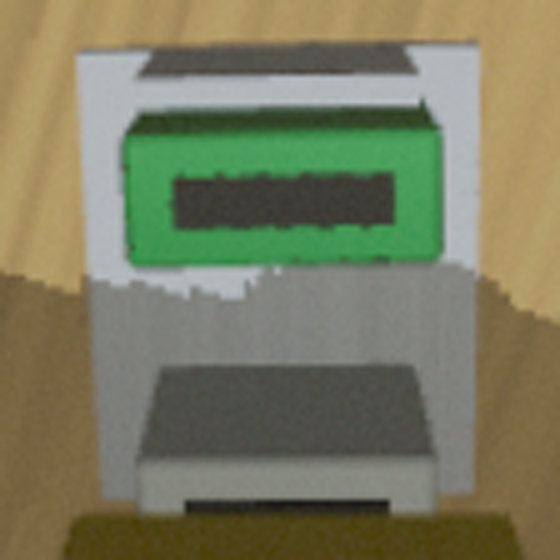

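Run:
```python
from h import *
p=np.load("w3.npy",allow_pickle=True).item()
f=lambda q,z:wtoz(p,np.array(q)/5-.4+[260,130],z)
G=f([[124,128],[441,128],[442,265],[127,266]],58);W=f([[139,460],[435,460]],58);P=f([[78,52],[480,44]],8)
Y=wtoz(p,[[263,280.5],[375.5,280.5],[374,317],[265,317.5]],183.5)
ang=lambda d:round(np.degrees(np.arctan2(d[1],d[0])),1)
print("G",G.mean(0).round(1),ang(G[1]-G[0]),ang(G[2]-G[3]),np.linalg.norm(G[1]-G[0]),np.linalg.norm(G[3]-G[0]))
print("W",W.mean(0).round(1),ang(W[1]-W[0]),np.linalg.norm(W[1]-W[0]));print("gap",((G[2:].mean(0)+W.mean(0))/2).round(1),np.linalg.norm(G[2:].mean(0)-W.mean(0)))
e=(P[1]-P[0]);e/=np.linalg.norm(e);print("plate",ang(e),np.linalg.norm(P[1]-P[0]),(P.mean(0)+44.5*np.array([e[1],-e[0]])).round(1))
print("Y",Y.mean(0).round(1),ang(Y[1]-Y[0]),np.linalg.norm(Y[1]-Y[0]),np.linalg.norm(Y[3]-Y[0]))
```

```text
G [633.5 149.8] 17.6 17.9 48.29839150815235 21.84854296967167
W [647.2 108.4] 17.7 48.15278617149045
gap [642.  123.9] 32.719232459513314
plate 18.8 73.78604820537659 [641.5 123.6]
Y [643.9 123.1] 17.6 46.52805502170139 20.17905422414817
```

Emit:
apply_moves:
  deltas:
    - [[-0.001, 0.001, -0.05], [0, 0, 0], 0.4]
    - [[-0.001, 0.001, -0.1], [0, 0, 0], 0.4]
    - [[-0.001, 0.001, -0.113], [0, 0, 0], 0.4]
    - [[-0.001, 0.001, -0.113], [0, 0, 0], 0.4]
    - [[-0.001, 0.001, -0.113], [0, 0, 0], 0.4]

```text
time_s: 13.5
tool_pos: [638.3, 126.2, 83.6]
eef_rot: [1.846, 2.541, 0.001]
contact_force: [0.5, 0.1, -0.6]
grip_width: 50.0
gripper_force: 31.9
```

Run:
```python
from h import *
p=capture("wrist");np.save("w4.npy",{k:p[k] for k in("camera_matrix","R","t")},allow_pickle=True)
c=p["color"][120:360,220:420];cv2.imwrite("pics/w4c.png",cv2.resize(c,(500,600),interpolation=cv2.INTER_CUBIC))
for i in range(3):
  o=observe();print(np.round(o["tool_pos"],1),np.round(o["eef_rot"],3),o["time_s"]);capture("top")
```

```text
[639.1 126.2  84.1] [1.846 2.54  0.003] 13.55
[639.5 126.1  84.3] [1.845 2.539 0.003] 13.6
[639.6 126.   84.2] [1.845 2.539 0.004] 13.65
```

View pics/w4c.png

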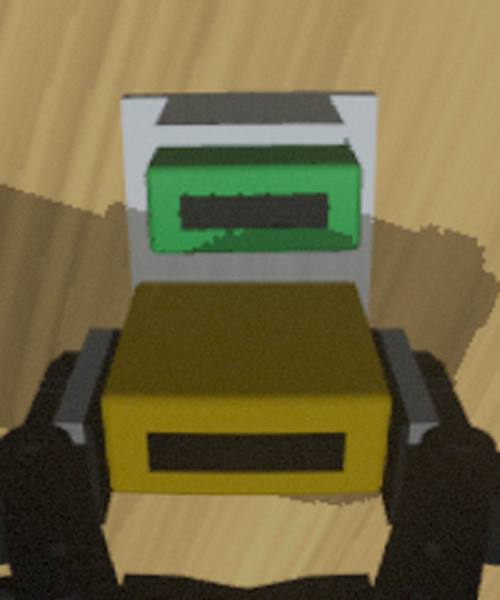

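Run:
```python
from h import *
p=np.load("w4.npy",allow_pickle=True).item()
f=lambda q,z:wtoz(p,np.array(q)/2.5-.3+[220,120],z)
ang=lambda d:round(np.degrees(np.arctan2(d[1],d[0])),1)
G=f([[148,166],[360,166],[358,250],[150,250]],58);P=f([[122,96],[377,94]],8)
e=(P[1]-P[0]);e/=np.linalg.norm(e);n=np.array([-e[1],e[0]])
for zb in(66,69,72):
  B=f([[137,283],[357,283]],zb);Y=f([[103,396],[389,396],[384,493],[110,491]],zb+50)
  print(zb,"bottom edge->centre",(B.mean(0)-11*n).round(1),ang(B[1]-B[0]),np.linalg.norm(B[1]-B[0]),"Y",Y.mean(0).round(1),ang(Y[1]-Y[0]),np.linalg.norm(Y[1]-Y[0]),np.linalg.norm(Y[3]-Y[0]),
   "gap y G-edge to Y-edge",(G[2:].mean(0)-B.mean(0))@n)
print("G",G.mean(0).round(1),ang(G[1]-G[0]),"gapc from G",(G.mean(0)-27*n).round(1),"plate",ang(e),np.linalg.norm(P[1]-P[0]),(P.mean(0)-44.5*n).round(1))
```

```text
66 bottom edge->centre [640.  124.6] 18.0 50.132241167507 Y [639.2 126.2] 18.0 48.37637715401988 21.04862634538746 gap y G-edge to Y-edge 4.88985526919344
69 bottom edge->centre [639.6 125.9] 18.0 49.19155924138029 Y [638.5 128.3] 18.0 47.05558689719231 20.473948739661008 gap y G-edge to Y-edge 3.530263177916406
72 bottom edge->centre [639.2 127.1] 18.0 48.250877315253575 Y [637.8 130.5] 18.0 45.73479664036477 19.899271133934597 gap y G-edge to Y-edge 2.170671086639372
G [633.4 149.9] 18.0 gapc from G [642.  124.3] plate 18.5 73.35156505128502 [641.3 124.1]
```

Emit:
apply_moves:
  deltas:
    - [[0.0037, -0.0025, 0], [0, 0, 0], 0.4]
    - [[0.0037, -0.0025, 0], [0, 0, 0], 0.4]
    - [[0.0037, -0.0025, -0.015], [0, 0, 0], 0.4]
    - [[0.0037, -0.0025, -0.03], [0, 0, 0], 0.4]
    - [[0.0037, -0.0025, -0.03], [0, 0, 0], 0.4]

```text
time_s: 14.2
tool_pos: [638.8, 123.9, 61.8]
eef_rot: [-1.846, -2.539, 0.004]
contact_force: [-0.2, -0.7, -0.9]
grip_width: 49.6
gripper_force: 31.9
```

Emit:
apply_moves:
  deltas:
    - [[0, 0, -0.02], [0, 0, 0], 0.4]
    - [[0, 0, -0.04], [0, 0, 0], 0.4]
    - [[0, 0, -0.055], [0, 0, 0], 0.4]
    - [[0, 0, -0.055], [0, 0, 0], 0.4]
    - [[0, 0, -0.055], [0, 0, 0], 0.4]

```text
time_s: 14.7
tool_pos: [640.2, 124.1, 30.7]
eef_rot: [-1.847, -2.541, 0.001]
contact_force: [0.0, -0.4, -0.1]
grip_width: 49.5
gripper_force: 31.9
```

Run:
```python
from h import *
p=capture("wrist");np.save("w5.npy",{k:p[k] for k in("camera_matrix","R","t")},allow_pickle=True)
c=p["color"][120:360,220:420];cv2.imwrite("pics/w5c.png",cv2.resize(c,(500,600),interpolation=cv2.INTER_CUBIC))
o=observe();print(np.round(o["tool_pos"],1),np.round(o["contact_force"],1))
```

```text
[640.8 124.1  31.3] [-0.4 -0.1 -0.8]
```

View pics/w5c.png

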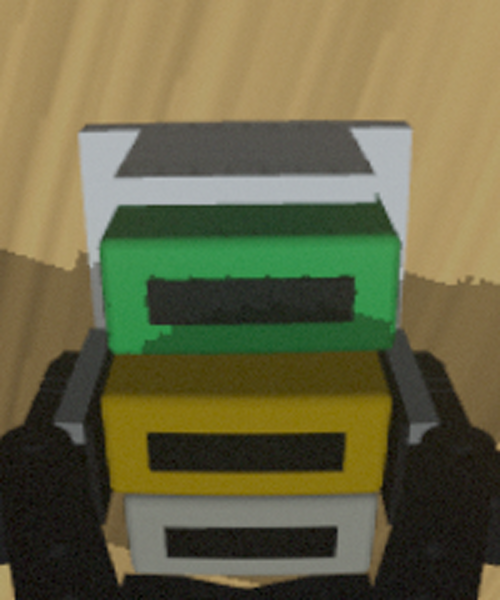

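Yellow is in the gap between green and white with no contact; next I lower the last 8 mm and release.

Emit:
apply_moves:
  deltas:
    - [[0, 0, -0.008], [0, 0, 0], 0.4]
    - [[0, 0, -0.0135], [0, 0, 0], 0.4]
    - [[0, 0, -0.0135], [0, 0, 0], 0.4]
    - [[0, 0, -0.0135], [0, 0, 0], 0.4]
    - [[0, 0, -0.0135], [0, 0, 0], 0.75]

```text
time_s: 15.25
tool_pos: [640.9, 124.2, 23.4]
eef_rot: [1.847, 2.541, 0.001]
contact_force: [0.1, -0.3, -0.5]
grip_width: 62.1
gripper_force: 0.0
```

Emit:
apply_moves:
  deltas:
    - [[0, 0, 0], [0, 0, 0], 0.75]
    - [[0, 0, 0], [0, 0, 0], 0.75]
    - [[0, 0, 0.04], [0, 0, 0], 0.75]
    - [[0, 0, 0.1], [0, 0, 0], 0.75]
    - [[0, 0, 0.15], [0, 0, 0], 0.75]

```text
time_s: 15.75
tool_pos: [640.3, 124.1, 114.0]
eef_rot: [-1.847, -2.541, 0.001]
contact_force: [0.5, -0.3, -1.0]
grip_width: 63.6
gripper_force: 0.0
```

Emit:
apply_moves:
  deltas:
    - [[-0.149, -0.0105, 0], [0, 0, -0.377], 1]
    - [[-0.149, -0.0105, 0], [0, 0, -0.377], 1]
    - [[-0.149, -0.0105, 0], [0, 0, -0.377], 1]
    - [[-0.149, -0.0105, 0], [0, 0, -0.377], 1]
    - [[-0.149, -0.0105, 0], [0, 0, -0.377], 1]

```text
time_s: 16.25
tool_pos: [550.7, 117.8, 113.0]
eef_rot: [-2.508, -1.892, 0.0]
contact_force: [0.3, 0.6, 0.2]
grip_width: 85.3
gripper_force: 0.0
```

Emit:
apply_moves:
  deltas:
    - [[-0.149, -0.0105, 0], [0, 0, -0.376], 1]
    - [[-0.149, -0.0105, 0], [0, 0, -0.376], 1]
    - [[-0.149, -0.0105, 0], [0, 0, -0.376], 1]
    - [[-0.149, -0.0105, 0], [0, 0, -0.376], 1]
    - [[-0.149, -0.0105, 0], [0, 0, -0.376], 1]

```text
time_s: 16.75
tool_pos: [462.0, 111.5, 113.2]
eef_rot: [2.948, 1.084, 0.001]
contact_force: [-1.5, -0.0, 0.2]
grip_width: 85.5
gripper_force: 0.0
```

Run:
```python
from h import *
capture("top");p=capture("wrist");np.save("w6.npy",{k:p[k] for k in("camera_matrix","R","t")},allow_pickle=True)
cv2.imwrite("pics/w6.png",p["color"])
o=observe();print(np.round(o["tool_pos"],1),np.round(o["eef_rot"],3),o["time_s"])
```

```text
[462.4 111.6 113.3] [2.948e+00 1.086e+00 1.000e-03] 16.85
```

View pics/w6.png

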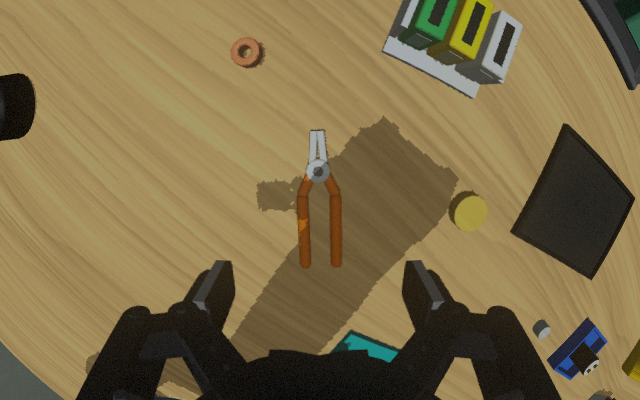

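The cutter lies straight between the fingers, with its tip at (317,131) and handle ends at (304,267) and (336,266). Upper right, the rack shows all three cassettes standing square.

Run:
```python
from h import *
p=np.load("w6.npy",allow_pickle=True).item()
P=wtoz(p,[[317.5,130.5],[304.5,267],[336,266]],9);m=P[1:].mean(0);d=P[0]-m
print(P.round(1),np.degrees(np.arctan2(d[1],d[0])),np.linalg.norm(d),(m+d*60/123).round(1))
```

```text
[[508.2 149.4]
 [407.   78.8]
 [426.6  57.5]] 41.65352755493353 122.32008475838118 [461.4 107.8]
```

Emit:
apply_moves:
  deltas:
    - [[-0.001, -0.003, -0.08], [0, 0, 0], 1]
    - [[-0.001, -0.003, -0.15], [0, 0, 0], 1]
    - [[-0.001, -0.003, -0.183], [0, 0, 0], 1]
    - [[-0.001, -0.003, -0.183], [0, 0, 0], 0.6]
    - [[-0.001, -0.003, -0.183], [0, 0, 0], 0.55]

```text
time_s: 17.35
tool_pos: [461.6, 109.7, 3.6]
eef_rot: [2.949, 1.082, -0.0]
contact_force: [0.7, -0.4, 1.6]
grip_width: 59.0
gripper_force: 0.0
```

Emit:
apply_moves:
  deltas:
    - [[0, 0, 0], [0, 0, 0], 0.35]
    - [[0, 0, 0], [0, 0, 0], 0.3]
    - [[0, 0, 0], [0, 0, 0], 0.3]
    - [[0, 0, 0], [0, 0, 0], 0.3]
    - [[0, 0, 0], [0, 0, 0], 0.3]

```text
time_s: 17.85
tool_pos: [463.3, 109.9, 5.1]
eef_rot: [2.949, 1.08, 0.006]
contact_force: [-0.1, -0.2, 6.3]
grip_width: 37.0
gripper_force: 30.5
```

Emit:
apply_moves:
  deltas:
    - [[0, 0, 0.06], [0, 0, 0], 0.3]
    - [[0, 0, 0.12], [0, 0, 0], 0.3]
    - [[0, 0, 0.17], [0, 0, 0], 0.3]
    - [[0.05, -0.1, 0.17], [0, 0, 0.1], 0.3]
    - [[0.05, -0.1, 0.17], [0, 0, 0.1], 0.3]

```text
time_s: 18.35
tool_pos: [494.0, 48.3, 107.7]
eef_rot: [2.851, 1.311, 0.007]
contact_force: [0.6, -0.1, -1.5]
grip_width: 36.9
gripper_force: 30.9
```

Emit:
apply_moves:
  deltas:
    - [[0.13, -0.16, 0], [0, 0, 0.4], 0.3]
    - [[0.13, -0.16, 0], [0, 0, 0.4], 0.3]
    - [[0.13, -0.16, 0], [0, 0, 0.4], 0.3]
    - [[0.13, -0.16, 0], [0, 0, 0.4], 0.3]
    - [[0.13, -0.16, 0], [0, 0, 0.4], 0.3]

```text
time_s: 18.85
tool_pos: [569.8, -47.4, 105.6]
eef_rot: [2.31, 2.128, 0.001]
contact_force: [-0.6, 0.2, -0.8]
grip_width: 37.1
gripper_force: 30.9
```

Emit:
apply_moves:
  deltas:
    - [[0.14, -0.146, 0], [0, 0, 0.235], 0.3]
    - [[0.14, -0.146, 0], [0, 0, 0.235], 0.3]
    - [[0.14, -0.146, 0], [0, 0, 0.235], 0.3]
    - [[0.14, -0.146, 0], [0, 0, 0.235], 0.3]
    - [[0.14, -0.146, 0], [0, 0, 0.235], 0.3]

```text
time_s: 19.35
tool_pos: [652.9, -133.9, 105.2]
eef_rot: [-1.884, -2.513, -0.0]
contact_force: [-0.4, -0.1, -0.2]
grip_width: 36.8
gripper_force: 30.9
```

Run:
```python
from h import *
p=capture("wrist");cv2.imwrite("pics/w7.png",p["color"])
o=observe();print(np.round(o["tool_pos"],1),np.round(o["eef_rot"],3),o["grip_width"])
```

```text
[ 652.4 -133.2  105.2] [-1.883 -2.514  0.   ] 37.10963198406038
```

View pics/w7.png

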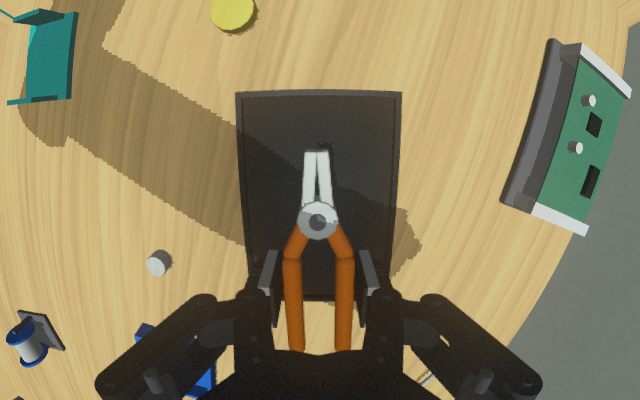

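The cutter is held level and aligned with the black tray at (318,190).

Emit:
apply_moves:
  deltas:
    - [[0, 0, -0.07], [0, 0, 0], 0.3]
    - [[0, 0, -0.13], [0, 0, 0], 0.3]
    - [[0, 0, -0.155], [0, 0, 0], 0.3]
    - [[0, 0, -0.164], [0, 0, 0], 0.3]
    - [[0, 0, -0.164], [0, 0, 0], 0.3]

```text
time_s: 19.9
tool_pos: [651.4, -132.1, 7.6]
eef_rot: [-1.88, -2.514, 0.001]
contact_force: [-0.3, 0.4, -0.8]
grip_width: 37.1
gripper_force: 32.3
```

Emit:
apply_moves:
  deltas:
    - [[0, 0, 0], [0, 0, 0], 0.3]
    - [[0, 0, 0], [0, 0, 0], 0.7]
    - [[0, 0, 0], [0, 0, 0], 0.7]
    - [[0, 0, 0], [0, 0, 0], 0.7]
    - [[0, 0, 0.06], [0, 0, 0], 0.7]

```text
time_s: 20.4
tool_pos: [648.7, -132.5, 37.9]
eef_rot: [-1.877, -2.507, 0.005]
contact_force: [-0.4, 0.2, -0.6]
grip_width: 60.0
gripper_force: 0.0
```

Emit:
apply_moves:
  deltas:
    - [[0, 0, 0.08], [0, 0, 0], 0.7]
    - [[0, 0, 0.16], [0, 0, 0], 0.7]
    - [[-0.1, 0, 0.2], [0, 0, 0], 0.7]
    - [[-0.2, 0, 0.2], [0, 0, 0], 0.7]
    - [[-0.25, 0, 0.2], [0, 0, 0], 0.7]

```text
time_s: 20.9
tool_pos: [506.8, -134.4, 164.2]
eef_rot: [1.88, 2.512, 0.001]
contact_force: [0.4, -1.3, 0.5]
grip_width: 59.6
gripper_force: 0.0
```

Run:
```python
from h import *
import time
p=capture("top");w=world(p);hsv=lambda a:a
a=cv2.resize(p["color"][110:310,160:500],(800,470),interpolation=cv2.INTER_CUBIC);cv2.imwrite("pics/t2.png",a)
print("captop",seg(p,(442,472,200,230),54,lambda h,s,v:(s<90)&(v>90))[:4])
for n,b,lo in(("sink",(183,218,187,222),34),("rack",(272,318,160,204),52)):
    W=w[b[2]:b[3],b[0]:b[1]];m=(W[...,2]>lo).astype(np.uint8)
    k,l=cv2.connectedComponents(m)
    for i in range(1,k):
        P=W[l==i]
        if len(P)>10: print(n,len(P),np.round(P.mean(0),1),[np.round(q,1) for q in cv2.minAreaRect(P[:,:2].astype(np.float32))])
print("green",seg(p,(272,318,160,204),58,lambda h,s,v:(h>45)&(h<85)&(s>100))[:4])
```

```text
captop (array([ 544.4, -375.8]), array([34. , 33.9]), 80.6, array([ 544.1, -375.8], dtype=float32))
sink 145 [557.6 416.7  42.4] [array([557.3, 416.8]), array([45. , 30.3]), np.float64(71.8)]
rack 112 [646.4  99.2  57.6] [array([647. ,  99.4]), array([50. , 21.7]), np.float64(17.3)]
rack 112 [638.9 125.6  58. ] [array([638.5, 125.6]), array([51. , 21.3]), np.float64(19.2)]
rack 115 [629.9 150.4  57.7] [array([630.7, 150.7]), array([50.7, 21.5]), np.float64(18.0)]
green (array([629. , 150.6]), array([54.7, 20.2]), 18.9, array([629.5, 150.9], dtype=float32))
```

View pics/t2.png

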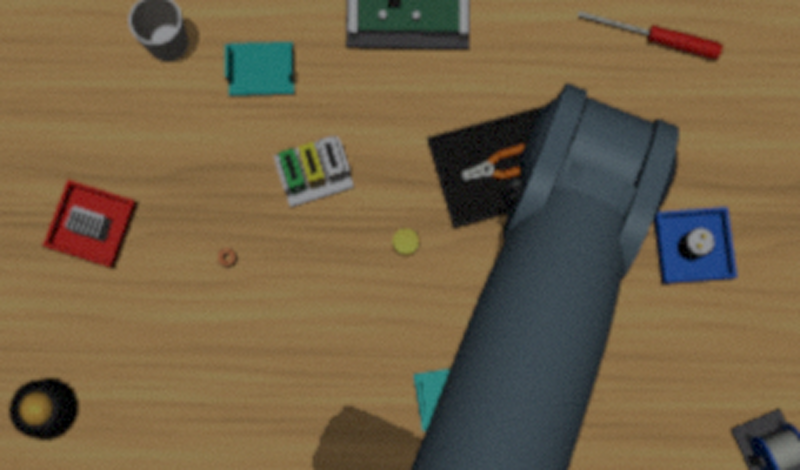

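The heat sink (87,222) and capacitor (698,242) stand in their trays. The yellow cassette is midway between green and white (312,163), and the cutter lies along the tool tray (495,165).

```bash
python3 -c "
from station import *
print(job_done())"
```

```text
the job is handed in; nothing more can be done
None
```

I handed the job in at about 21 s on the robot's clock. The last picture showed the capacitor, heat sink, cutter and yellow cassette all in place, with green and white still standing where they were. The hand-in returned no verdict.

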